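# Tap test along a supply board

## Robot

A 6-joint arm with a two-finger parallel gripper is mounted at the origin on the work surface. World frame = base frame: x ahead of the robot, y to its left, z up, the work surface at z = 0. Lengths are in m, angles in rad, forces in N, time in s.
With the tool pointing down it reaches from about 0.35 to 0.8 m from the base axis. Payload 7.3 kg.
Tool frame: the origin (TCP) lies on the centre line of the jaws, within the pads' length; the fingertips stand 17 mm ahead of it and the grasp point (between the pads) lies 2 mm behind it; z points along the fingers, y is the direction in which the jaws open and shut (so a half turn about z gives the same grasp; the last joint's range is limited). The gripper opens to 85 mm and grips with 20 to 120 N. Pads are 22 mm wide; open, the fingers measure 114 mm over their backs; the gripper's body (76 mm by 85 mm) begins 54 mm behind the grasp point. The pads swing forward as they close: fully open they stand 13 mm farther back than shut.
Start: joints at [1.07, 0.342, 1.524, -0, 1.275, -0.146], TCP at [0.182, 0.492, 0.248] pointing down, gripper open.
Joint ranges: [-2.53, 2.53], [-0.77, 2.02], [0.04, 2.7], [-1, 4.14], [0.28, 2.66], [-3.11, 3.11]. Speed limits (rad/s): [2.57, 2.57, 3.14, 3.14, 3.14, 3.14].

## Interface

Orientations are given as a rotation vector (axis times angle).
In Python, from rig import r gives the robot as it stands.
- The arm moves only by the shell command python3 -m jog 'ROWS'. ROWS is JSON, a list of rows, each an object of numbers: "x", "y", "z": the shift along the tool's x, y, z in mm; "rx", "ry", "rz": the turn, a rotation vector about the tool's x, y, z in degrees; "gripper": the opening, from -1 (shut) to 1 (fully open). In form: [{"x": .., "y": .., "z": .., "rx": .., "ry": .., "rz": .., "gripper": ..}, ...]. A call has exactly 10 rows; each row shifts and turns the pose as measured when the row begins, along the tool's axes as they then stand; what a row does not reach is not made up. A row lasts 1/12 s, in which the tool goes at most 41.7 mm and 7.16 degrees, less where a joint would pass 70% of its speed; a pose out of reach is approached as far as the arm can. A call with a gripper value outside its range is refused whole. The fingers move at their own pace and stop on an object; the grip force is fixed at half the most. Time passes only in rows, so rows that do not move let the fingers close, or fill a call up. It gives the time, the measured TCP pose, the force and the opening at its end, in the units of the state.
- r.read_state(): the state, without advancing time (a new reading comes with each control period).
- r.snapshot(name): name is "scene" or "top"; returns a dict with "img" (400x640x3 uint8, red, green, blue), "mtx" (3x3 intrinsics, pixels), "distortion" ([k1, k2, p1, p2, k3] as OpenCV has them; the pictures are not rectified), "R" (3x3) and "t" (3): a world point X has camera coordinates R X + t. Camera axes: x right, y down, z forward; pixel columns grow to the right and rows downward; lengths in m; the calibration is good to about 2 mm. A picture is of the moment at which its call begins. There is no depth.
- r.hand_in(): hands the job in, once; it reports no verdict.
The state is a dict: "time_s": time; "q": joint angles; "dq": joint speeds; "effort": joint torques, N m; "ee_pos": TCP position; "tool_rot": TCP orientation; "contact_force": force on the tool from outside, world axes, zero at the start; "moment": the same for the moment, N m; "finger_gap": finger opening in m.
Only numpy, scipy, OpenCV 4.12 (cv2) and the standard library are available. Lean on these libraries where they do the work, as an engineer would, in place of code of your own. Each camera call takes 0.05 s, during which the arm holds its last target.

## Task

This low-voltage supply board keeps cutting out, so give it a tap test along its current path: with a fingertip, lightly tap the top of the iron-cored choke, then the top of the tall capacitor, then the top of the plug-in relay, coming clear between taps and at the end. Do not touch the small capacitors, the heat sink, the fuse or the terminal blocks, do not pull the relay out of its socket, and leave the unit and the things around it where they are.

Things in the scene. Friction and masses are not known exactly. Their poses are not given: they have to be found in the camera images.
- psu: The supply unit: a flat open bright-metal tray 176 x 250 mm (its x and y), rim 22 mm high, standing loose on the bench, any way round; 2 kg in all. Origin at the centre of its underside, z up. In it a green circuit board 150 x 222 mm, 2 mm thick, sits level with its top face 14 mm above the bench.
- board (a joint): How far (m) the whole circuit board with everything on it is pushed down on its soft rubber corner mounts: 0 at rest, positive downward, 8 mm at the stop, springs back; about 3 N per mm wherever it is pushed. So 1 to 3 mm below first contact is a good light tap (a tap is felt from about 1 N; over 15 N is too hard).
- choke: Iron-cored choke fixed on the board, the bulky block: dark laminated core 26 mm (x) by 57 mm (y) and 46 mm tall with a brown winding bulging from both long sides (48 mm over all in x, up to 36 mm height). Origin at the centre of its underside; its flat top face is 46 mm above the origin, 60 mm above the bench. At (22, 62) mm in the unit's x, y.
- choke_top (a point): Centre of the choke's flat top face, where to tap; z up.
- tall_cap: The tall capacitor fixed on the board: the single dark can, 30 mm diameter, 52 mm tall, bare metal top. Origin at the centre of its underside; top 66 mm above the bench, the highest point of the unit. At (35, -15) mm in the unit's x, y.
- tall_cap_top (a point): Centre of the tall capacitor's flat top, where to tap; z up.
- relay: Plug-in relay: light-grey upright block 28 mm (x) by 22 mm (y), 34 mm tall, in a black socket 10 mm high and 32 x 26 mm. Origin at the centre of the block's underside, 24 mm above the bench; top 58 mm above the bench. At (-32, -74) mm in the unit's x, y. Plugged fully home; only an upward pull of some 6 N draws it out.
- relay_top (a point): Centre of the relay's flat top face, where to tap; z up.
- small_caps: Not to be touched: pair of small dark capacitors, 16 mm diameter, 25 mm tall, 22 mm apart along y. Origin between them on the board's top face, at (-50, -20) mm in the unit's x, y.
- heatsink: Not to be touched: black finned heat sink 18 mm (x, from 2 mm behind to 16 mm ahead of the origin) by 48 mm (y), 30 mm tall. Origin on the board's top face, at (45, -78) mm in the unit's x, y.
- fuse: Not to be touched: glass-tube fuse in its holder, 10 mm (x) by 34 mm (y), 12 mm tall. Origin at its underside on the board's top face, at (-52, 48) mm in the unit's x, y.
- terminals: Not to be touched: two grey terminal blocks, each 30 mm (x) by 12 mm (y), 14 mm tall, at (-35, 102) and (-35, -102) mm in the unit's x, y. Origin in the middle of the board, on its top face.
- solder_reel: Bystander: white reel, 48 mm diameter, 34 mm tall, standing loose on the bench beside the unit. Origin at the centre of its underside.
- parts_tray: Bystander: empty black parts tray 85 x 65 mm, 32 mm high, loose on the bench beside the unit. Origin at the centre of its underside.
- screwdriver: Bystander: screwdriver 160 mm long lying along its own x, grey handle 26 mm thick toward -x, loose on the bench beside the unit. Origin at mid-length on its underside.

How it is judged:
By the outcome, as a careful person would: the job done as asked, in the order asked, and still so for the second after the job is handed in, with the robot touching nothing.
It also fails if it takes over 38 s, if anything falls off the work surface, if the arm or the gripper's body presses on something with over 40 N, if the wrist force passes 120 N, or if a joint passes its speed limit or range.

## Working session

There is one attempt and no reset: what is moved stays moved. The work goes in short steps, Python scripts to look and compute and a shell command to move; the robot and the scene stay as the last step left them, time stands still between calls to the robot, and variables do not carry over. Pictures are saved under pics/ and viewed, and the job is handed in when it is done.

```bash
mkdir -p pics; ls; python3 - <<'E'
from rig import r
import cv2
s=r.read_state();print({k:s[k] for k in('time_s','q','ee_pos','tool_rot','contact_force','finger_gap')})
for n in('scene','top'):
    d=r.snapshot(n);cv2.imwrite(f'pics/{n}1.png',d['img'][:,:,::-1]);print(n,d['mtx'],d['distortion'],d['R'],d['t'])
E
```

```text
pics
{'time_s': 0.0, 'q': array([ 1.06999722e+00,  3.42750942e-01,  1.52502095e+00, -1.63783567e-05,
        1.27538239e+00, -1.45956733e-01]), 'ee_pos': array([0.18218927, 0.49197774, 0.24760991]), 'tool_rot': array([-5.54372935e-01, -3.09180290e+00,  2.33331968e-03]), 'contact_force': array([0.31287521, 0.5503208 , 0.32276153]), 'finger_gap': 0.08533673012245752}
scene [[461.34399238   0.         312.93272748]
 [  0.         461.34399238 202.71970401]
 [  0.           0.           1.        ]] [-0.05506007  0.          0.          0.          0.        ] [[-0.54772428  0.8364552   0.01846085]
 [ 0.51164085  0.35232581 -0.78363905]
 [-0.6619832  -0.41977281 -0.62094205]] [ 0.31876749 -0.26089309  1.41048691]
top [[508.56584958   0.         313.86242794]
 [  0.         508.56584958 195.68656484]
 [  0.           0.           1.        ]] [-0.04463136  0.          0.          0.          0.        ] [[-0.02396589 -0.99962451  0.01328469]
 [-0.9928873   0.02225    -0.11696049]
 [ 0.11662099 -0.01599326 -0.99304771]] [0.04577452 0.5977073  0.85780561]
```

View pics/top1.png

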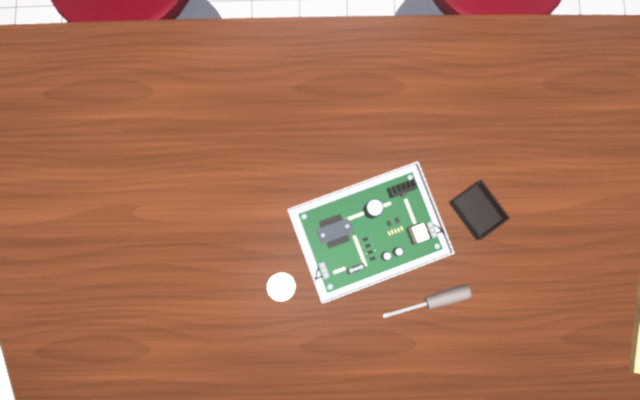

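View pics/scene1.png

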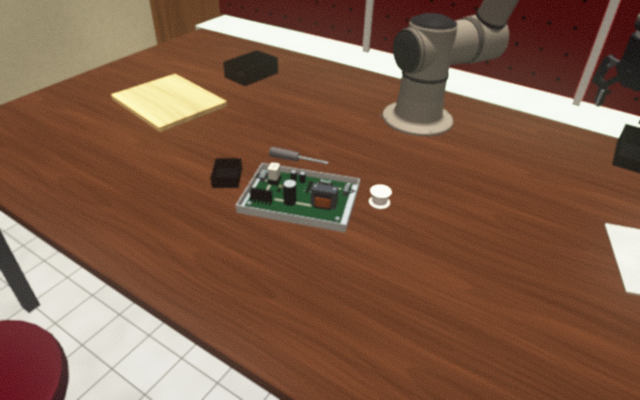

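The top view shows the tray with corners at about (289,210), (418,163), (453,251), (322,301). The choke is near (334,231), the tall cap near (374,208) and the relay near (419,233). The reel, screwdriver and parts tray are outside the tray. Next I'll measure these points.

```bash
cat > h.py <<'E'
import numpy as np,cv2
def ray(d,uv,z):
    p=cv2.undistortPoints(np.array([[uv]],float),d['mtx'],np.array(d['distortion'],float))[0,0]
    R=np.array(d['R']);t=np.array(d['t']);c=-R.T@t;v=R.T@np.array([p[0],p[1],1]);return c+v*(z-c[2])/v[2]
def proj(d,X):
    return cv2.projectPoints(np.array(X,float).reshape(-1,3),cv2.Rodrigues(np.array(d['R']))[0],np.array(d['t'],float),d['mtx'],np.array(d['distortion'],float))[0][:,0]
E
python3 - <<'E'
from rig import r
from h import *
d=r.snapshot('top');im=d['img']
cv2.imwrite('pics/topz.png',cv2.resize(im[150:315,270:470],None,fx=3.8,fy=3.6*3.8/3.6*1.0,interpolation=cv2.INTER_CUBIC)[:600,:,::-1])
# tray + board outline
hsv=cv2.cvtColor(im,cv2.COLOR_RGB2HSV)
roi=np.zeros(im.shape[:2],np.uint8);roi[155:310,284:460]=255
H,S,V=cv2.split(hsv)
g=((H>50)&(H<90)&(S>90)).astype(np.uint8)*255&roi
w=((S<70)&(V>120)).astype(np.uint8)*255&roi
m=cv2.morphologyEx(g|w,cv2.MORPH_CLOSE,np.ones((5,5)))
for nm,mm,z in(('tray',m,.022),('board',g,.014)):
    cs,_=cv2.findContours(mm,cv2.RETR_EXTERNAL,cv2.CHAIN_APPROX_NONE)
    c=max(cs,key=cv2.contourArea) if nm=='tray' else np.vstack(cs)
    W=np.array([ray(d,p,z)[:2] for p in c[:,0].astype(float)])*1000
    (cx,cy),sz,a=cv2.minAreaRect(W.astype(np.float32));print(nm,cx,cy,sz,a, cv2.minAreaRect(c))
# small bright blobs
cs,_=cv2.findContours(w,cv2.RETR_LIST,cv2.CHAIN_APPROX_NONE)
for c in cs:
    if cv2.contourArea(c)>60: print(cv2.contourArea(c),cv2.minAreaRect(c))
E
```

```text
tray 535.0859375 -66.90179443359375 (179.39865112304688, 253.4386444091797) 18.964370727539062 ((370.25341796875, 231.3424835205078), (102.17692565917969, 143.0242919921875), 69.44395446777344)
board 535.3722534179688 -67.92024230957031 (143.52064514160156, 214.46096801757812) 19.03791046142578 ((370.1095886230469, 231.45892333984375), (80.75839233398438, 119.26493072509766), 69.44395446777344)
516.5 ((430.32110595703125, 301.9036865234375), (14.367395401000977, 64.07858276367188), 73.3007583618164)
242.5 ((289.5, 286.5), (29.0, 11.0), 90.0)
63.5 ((387.5, 255.5), (9.0, 9.0), 90.0)
130.0 ((337.6643981933594, 240.93836975097656), (6.9054274559021, 22.823022842407227), 69.44395446777344)
314.0 ((354.3000183105469, 260.10003662109375), (27.907812118530273, 45.27267074584961), 29.744882583618164)
77.5 ((395.10003662109375, 230.29998779296875), (5.692099094390869, 17.076295852661133), 71.56504821777344)
763.5 ((341.9178161621094, 227.78082275390625), (29.260290145874023, 52.4344367980957), 69.44395446777344)
268.0 ((377.23529052734375, 204.55880737304688), (17.82582664489746, 23.81261444091797), 47.72631072998047)
9242.5 ((369.8493347167969, 231.4314727783203), (84.2696304321289, 123.47840881347656), 69.44395446777344)
14204.0 ((370.25341796875, 231.3424835205078), (102.17692565917969, 143.0242919921875), 69.44395446777344)
```

View pics/topz.png

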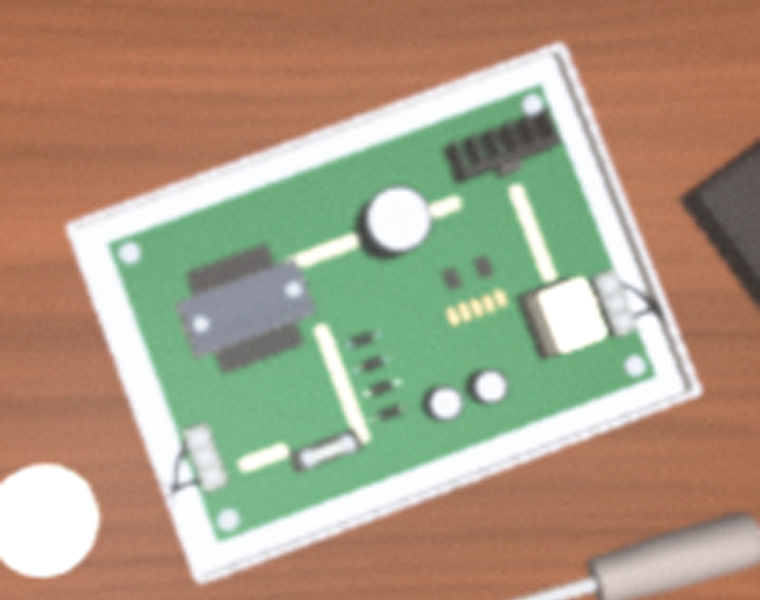

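```bash
python3 - <<'E'
from rig import r
from h import *
d=r.snapshot('top');s=r.snapshot('scene')
a=np.radians(19.0);C=np.array([.5352,-.0672]);Rm=np.array([[np.cos(a),-np.sin(a)],[np.sin(a),np.cos(a)]])
im=cv2.resize(d['img'][150:315,270:470],None,fx=3.8,fy=3.8)
is_=cv2.resize(s['img'][130:250,220:410],None,fx=4,fy=4)
for n,xy,z,px in(('choke',(22,62),.06,(335.0,231.05)),('cap',(35,-15),.066,(374.7,207.9)),('relay',(-32,-74),.058,(420.8,232.6))):
    m=C+Rm@np.array(xy)/1000; print(n,'model',m.round(4),'ray',ray(d,px,z).round(4))
    u=(proj(d,[*m,z])[0]+.5-[270,150])*3.8;cv2.drawMarker(im,tuple(int(q) for q in u),(255,0,0),0,12)
    u=(proj(s,[*m,z])[0]+.5-[220,130])*4;cv2.drawMarker(is_,tuple(int(q) for q in u),(255,0,0),0,12)
cv2.imwrite('pics/chk.png',im[:600,:,::-1]);cv2.imwrite('pics/chks.png',is_[:,:,::-1])
st=r.read_state();print(st['time_s'],cv2.Rodrigues(st['tool_rot'])[0].round(3))
E
```

```text
choke model [ 0.5358 -0.0014] ray [ 0.5346 -0.002   0.06  ]
cap model [ 0.5732 -0.07  ] ray [ 0.5718 -0.07    0.066 ]
relay model [ 0.529  -0.1476] ray [ 0.5285 -0.1483  0.058 ]
0.25 [[-0.938  0.347 -0.   ]
 [ 0.347  0.938 -0.001]
 [ 0.    -0.001 -1.   ]]
```

View pics/chk.png

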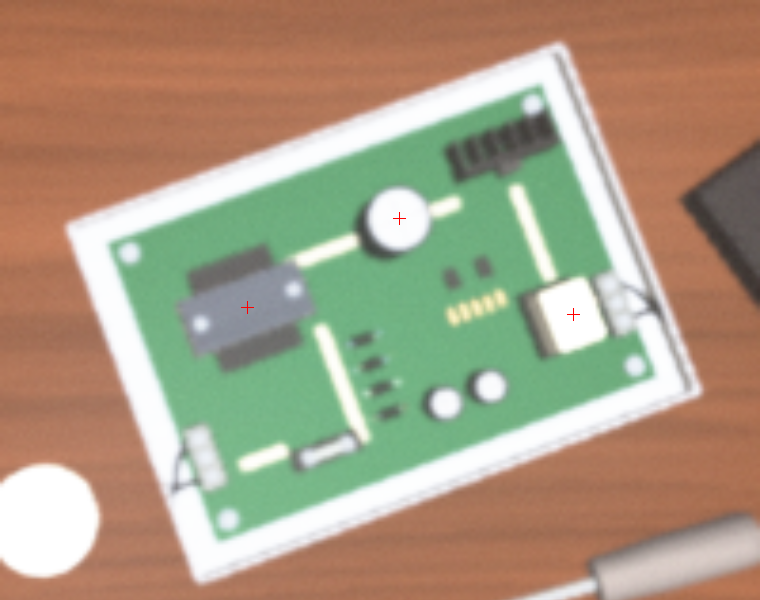

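View pics/chks.png

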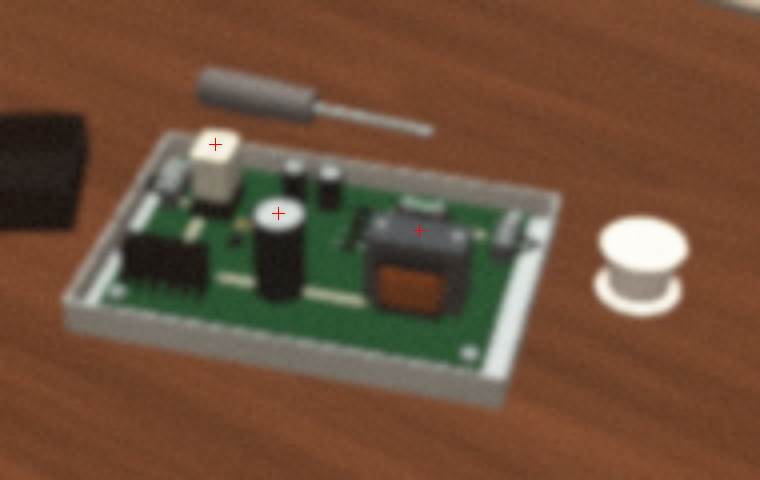

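The rays and the model from the tray outline agree to about 1.5 mm, and in both views the markers sit on the three tops. Targets (mm): choke (535.4, -1.8), cap (572.4, -70), relay (528.7, -148). Now I'll move towards the choke with the fingers shut.

```bash
python3 -m jog '[{"x":-33,"y":-22,"gripper":-1},{"x":-33,"y":-22,"gripper":-1},{"x":-33,"y":-22,"gripper":-1},{"x":-33,"y":-22,"gripper":-1},{"x":-33,"y":-22,"gripper":-1},{"x":-33,"y":-22,"gripper":-1},{"x":-33,"y":-22,"gripper":-1},{"x":-33,"y":-22,"gripper":-1},{"x":-33,"y":-22,"gripper":-1},{"x":-33,"y":-22,"gripper":-1}]'
cat > go.py <<'E'
import sys
from rig import r
from h import *
s=r.read_state();R=cv2.Rodrigues(s['tool_rot'])[0];p=s['ee_pos']*1000
T=dict(choke=(535.4,-1.8,60),cap=(572.4,-70,66),relay=(528.7,-148,58))
n=sys.argv[1];X=np.array(T[n],float);X[2]+=17
print(s['time_s'],'pos',p.round(1),'F',s['contact_force'].round(2),'gap',s['finger_gap'])
print('tool delta to contact',(R.T@(X-p)).round(1),'tilt deg',np.degrees(np.arccos(-R[2,2])).round(2),'fix rotvec deg',np.degrees(cv2.Rodrigues(np.array(R.T@np.array([[1,0,0],[0,1,0],[0,0,1.]])))[0].ravel()*0).round(1), 'zaxis',R[:,2].round(4))
E
python3 go.py choke
```

```text
0.25 pos [182.3 492.2 248. ] F [ 0.03  0.13 -0.39] gap 0.08527565876668436
tool delta to contact [-502.7 -340.5  171.2] tilt deg 0.03 fix rotvec deg [ 0.  0. -0.] zaxis [-3.e-04 -5.e-04 -1.e+00]invalid input at $[0]: expected keys x, y, z, rx, ry, rz, gripper
```

```bash
python3 -m jog '[{"x":-33,"y":-22,"z":0,"rx":0,"ry":0,"rz":0,"gripper":-1},{"x":-33,"y":-22,"z":0,"rx":0,"ry":0,"rz":0,"gripper":-1},{"x":-33,"y":-22,"z":0,"rx":0,"ry":0,"rz":0,"gripper":-1},{"x":-33,"y":-22,"z":0,"rx":0,"ry":0,"rz":0,"gripper":-1},{"x":-33,"y":-22,"z":0,"rx":0,"ry":0,"rz":0,"gripper":-1},{"x":-33,"y":-22,"z":0,"rx":0,"ry":0,"rz":0,"gripper":-1},{"x":-33,"y":-22,"z":0,"rx":0,"ry":0,"rz":0,"gripper":-1},{"x":-33,"y":-22,"z":0,"rx":0,"ry":0,"rz":0,"gripper":-1},{"x":-33,"y":-22,"z":0,"rx":0,"ry":0,"rz":0,"gripper":-1},{"x":-33,"y":-22,"z":0,"rx":0,"ry":0,"rz":0,"gripper":-1}]'; python3 go.py choke
```

```text
time_s: 1.08
ee_pos: [0.4204, 0.1643, 0.2466]
tool_rot: [-0.531, -3.096, -0.003]
contact_force: [2.0, 1.2, 0.3]
finger_gap: 0.0003
1.0833 pos [420.4 164.3 246.6] F [2.01 1.17 0.28] gap 0.0002582188827373021
tool delta to contact [-164.  -118.6  169.3] tilt deg 0.13 fix rotvec deg [0. 0. 0.] zaxis [-1.0e-04  2.3e-03 -1.0e+00]
```

```bash
python3 -m jog '[{"x":-23,"y":-17,"z":14,"rx":0,"ry":0,"rz":0,"gripper":-1},{"x":-23,"y":-17,"z":14,"rx":0,"ry":0,"rz":0,"gripper":-1},{"x":-23,"y":-17,"z":14,"rx":0,"ry":0,"rz":0,"gripper":-1},{"x":-23,"y":-17,"z":14,"rx":0,"ry":0,"rz":0,"gripper":-1},{"x":-23,"y":-17,"z":14,"rx":0,"ry":0,"rz":0,"gripper":-1},{"x":-23,"y":-17,"z":14,"rx":0,"ry":0,"rz":0,"gripper":-1},{"x":-20,"y":-14,"z":14,"rx":0,"ry":0,"rz":0,"gripper":-1},{"x":-10,"y":-6,"z":14,"rx":0,"ry":0,"rz":0,"gripper":-1},{"x":0,"y":0,"z":14,"rx":0,"ry":0,"rz":0,"gripper":-1},{"x":0,"y":0,"z":0,"rx":0,"ry":0,"rz":0,"gripper":-1}]'; python3 go.py choke
```

```text
time_s: 1.92
ee_pos: [0.5484, -0.0254, 0.1156]
tool_rot: [0.548, 3.087, 0.005]
contact_force: [-0.7, 0.4, -0.8]
finger_gap: 0.0
1.9167 pos [548.4 -25.4 115.6] F [-0.66  0.41 -0.84] gap 3.540439995372088e-05
tool delta to contact [20.6 17.5 38.6] tilt deg 0.43 fix rotvec deg [-0. -0. -0.] zaxis [ 0.0072  0.0021 -1.    ]
```

```bash
python3 -m jog '[{"x":7,"y":6,"z":0,"rx":0,"ry":0,"rz":0,"gripper":-1},{"x":7,"y":6,"z":0,"rx":0,"ry":0,"rz":0,"gripper":-1},{"x":6,"y":5,"z":0,"rx":0,"ry":0,"rz":0,"gripper":-1},{"x":0,"y":0,"z":6,"rx":0,"ry":0,"rz":0,"gripper":-1},{"x":0,"y":0,"z":6,"rx":0,"ry":0,"rz":0,"gripper":-1},{"x":0,"y":0,"z":6,"rx":0,"ry":0,"rz":0,"gripper":-1},{"x":0,"y":0,"z":6,"rx":0,"ry":0,"rz":0,"gripper":-1},{"x":0,"y":0,"z":2,"rx":0,"ry":0,"rz":0,"gripper":-1},{"x":0,"y":0,"z":0,"rx":0,"ry":0,"rz":0,"gripper":-1},{"x":0,"y":0,"z":0,"rx":0,"ry":0,"rz":0,"gripper":-1}]'; python3 go.py choke
python3 - <<'E'
from rig import r
from h import *
d=r.snapshot('scene');cv2.imwrite('pics/c1.png',cv2.resize(d['img'][60:250,200:440],None,fx=3,fy=3)[:,:,::-1])
E
```

```text
time_s: 2.75
ee_pos: [0.5343, 0.0027, 0.0903]
tool_rot: [0.541, 3.084, 0.006]
contact_force: [-0.1, -0.2, -0.0]
finger_gap: -0.0
2.75 pos [534.3   2.7  90.3] F [-0.1 -0.2 -0. ] gap -3.016036047502757e-05
tool delta to contact [-2.4 -3.9 13.3] tilt deg 0.63 fix rotvec deg [-0. -0. -0.] zaxis [ 0.0108  0.0019 -0.9999]
```

View pics/c1.png

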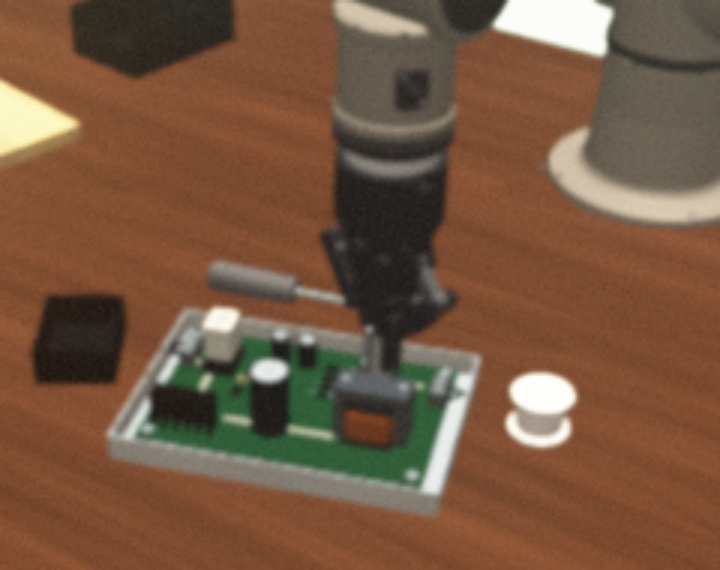

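The view shows the shut fingers just above and slightly behind the choke top (about (380,370) in the crop). I'll centre on the choke and approach to about 3 mm.

```bash
python3 -m jog '[{"x":-2,"y":-4,"z":0,"rx":0,"ry":0.6,"rz":0,"gripper":-1},{"x":0,"y":0,"z":3,"rx":0,"ry":0,"rz":0,"gripper":-1},{"x":0,"y":0,"z":3,"rx":0,"ry":0,"rz":0,"gripper":-1},{"x":0,"y":0,"z":2,"rx":0,"ry":0,"rz":0,"gripper":-1},{"x":0,"y":0,"z":1,"rx":0,"ry":0,"rz":0,"gripper":-1},{"x":0,"y":0,"z":0,"rx":0,"ry":0,"rz":0,"gripper":-1},{"x":0,"y":0,"z":0,"rx":0,"ry":0,"rz":0,"gripper":-1},{"x":0,"y":0,"z":0,"rx":0,"ry":0,"rz":0,"gripper":-1},{"x":0,"y":0,"z":0,"rx":0,"ry":0,"rz":0,"gripper":-1},{"x":0,"y":0,"z":0,"rx":0,"ry":0,"rz":0,"gripper":-1}]'; python3 go.py choke
```

```text
time_s: 3.63
ee_pos: [0.5355, -0.003, 0.0808]
tool_rot: [0.544, 3.094, 0.009]
contact_force: [0.5, -0.4, -0.1]
finger_gap: -0.0001
3.6333 pos [535.5  -3.   80.8] F [ 0.5  -0.39 -0.1 ] gap -6.333508893918272e-05
tool delta to contact [0.5 1.  3.8] tilt deg 0.33 fix rotvec deg [-0. -0. -0.] zaxis [ 0.001   0.0057 -1.    ]
```

```bash
python3 -m jog '[{"x":0,"y":0,"z":1,"rx":0,"ry":0,"rz":0,"gripper":-1},{"x":0,"y":0,"z":1,"rx":0,"ry":0,"rz":0,"gripper":-1},{"x":0,"y":0,"z":1,"rx":0,"ry":0,"rz":0,"gripper":-1},{"x":0,"y":0,"z":1,"rx":0,"ry":0,"rz":0,"gripper":-1},{"x":0,"y":0,"z":1,"rx":0,"ry":0,"rz":0,"gripper":-1},{"x":0,"y":0,"z":1,"rx":0,"ry":0,"rz":0,"gripper":-1},{"x":0,"y":0,"z":0,"rx":0,"ry":0,"rz":0,"gripper":-1},{"x":0,"y":0,"z":0,"rx":0,"ry":0,"rz":0,"gripper":-1},{"x":0,"y":0,"z":0,"rx":0,"ry":0,"rz":0,"gripper":-1},{"x":0,"y":0,"z":0,"rx":0,"ry":0,"rz":0,"gripper":-1}]'; python3 go.py choke
```

```text
time_s: 4.47
ee_pos: [0.5358, -0.0029, 0.076]
tool_rot: [0.543, 3.092, 0.009]
contact_force: [-1.1, 0.2, 3.6]
finger_gap: 0.0003
4.4667 pos [535.8  -2.9  76. ] F [-1.09  0.16  3.58] gap 0.00028787685830236696
tool delta to contact [ 0.8  0.9 -1. ] tilt deg 0.34 fix rotvec deg [-0. -0. -0.] zaxis [ 0.0027  0.0053 -1.    ]
```

3.6 N at about 1 mm, as expected for 3 N/mm. I'll press one more millimetre and then lift clear in the same call.

```bash
python3 -m jog '[{"x":0,"y":0,"z":1,"rx":0,"ry":0,"rz":0,"gripper":-1},{"x":0,"y":0,"z":0,"rx":0,"ry":0,"rz":0,"gripper":-1},{"x":0,"y":0,"z":-4,"rx":0,"ry":0,"rz":0,"gripper":-1},{"x":0,"y":0,"z":-6,"rx":0,"ry":0,"rz":0,"gripper":-1},{"x":0,"y":0,"z":-8,"rx":0,"ry":0,"rz":0,"gripper":-1},{"x":0,"y":0,"z":-8,"rx":0,"ry":0,"rz":0,"gripper":-1},{"x":0,"y":0,"z":-8,"rx":0,"ry":0,"rz":0,"gripper":-1},{"x":0,"y":0,"z":-8,"rx":0,"ry":0,"rz":0,"gripper":-1},{"x":0,"y":0,"z":0,"rx":0,"ry":0,"rz":0,"gripper":-1},{"x":0,"y":0,"z":0,"rx":0,"ry":0,"rz":0,"gripper":-1}]'; python3 go.py cap
```

```text
time_s: 5.3
ee_pos: [0.5363, -0.0032, 0.1216]
tool_rot: [0.543, 3.091, 0.009]
contact_force: [-0.4, 0.2, 0.6]
finger_gap: 0.0002
5.3 pos [536.3  -3.2 121.6] F [-0.41  0.24  0.59] gap 0.0001770789280763395
tool delta to contact [-56.7 -50.7  38.4] tilt deg 0.38 fix rotvec deg [-0. -0. -0.] zaxis [ 0.0043  0.0052 -1.    ]
```

```bash
python3 -m jog '[{"x":-9,"y":-8,"z":0,"rx":0,"ry":0,"rz":0,"gripper":-1},{"x":-11,"y":-10,"z":0,"rx":0,"ry":0,"rz":0,"gripper":-1},{"x":-12,"y":-10,"z":0,"rx":0,"ry":0,"rz":0,"gripper":-1},{"x":-11,"y":-10,"z":0,"rx":0,"ry":0,"rz":0,"gripper":-1},{"x":-7,"y":-6,"z":3,"rx":0,"ry":0,"rz":0,"gripper":-1},{"x":-3,"y":-3,"z":5,"rx":0,"ry":0,"rz":0,"gripper":-1},{"x":0,"y":0,"z":7,"rx":0,"ry":0,"rz":0,"gripper":-1},{"x":0,"y":0,"z":6,"rx":0,"ry":0,"rz":0,"gripper":-1},{"x":0,"y":0,"z":2,"rx":0,"ry":0,"rz":0,"gripper":-1},{"x":0,"y":0,"z":0,"rx":0,"ry":0,"rz":0,"gripper":-1}]'; python3 go.py cap
```

```text
time_s: 6.13
ee_pos: [0.5722, -0.0733, 0.0928]
tool_rot: [-0.545, -3.093, -0.009]
contact_force: [-0.6, 0.3, -0.1]
finger_gap: -0.0001
6.1333 pos [572.2 -73.3  92.8] F [-0.61  0.27 -0.1 ] gap -0.00014668845718465872
tool delta to contact [0.9 3.1 9.9] tilt deg 0.33 fix rotvec deg [0. 0. 0.] zaxis [-0.      0.0058 -1.    ]
```

```bash
python3 -m jog '[{"x":1,"y":3,"z":0,"rx":0,"ry":0,"rz":0,"gripper":-1},{"x":0,"y":0,"z":2,"rx":0,"ry":0,"rz":0,"gripper":-1},{"x":0,"y":0,"z":2,"rx":0,"ry":0,"rz":0,"gripper":-1},{"x":0,"y":0,"z":2,"rx":0,"ry":0,"rz":0,"gripper":-1},{"x":0,"y":0,"z":0,"rx":0,"ry":0,"rz":0,"gripper":-1},{"x":0,"y":0,"z":0,"rx":0,"ry":0,"rz":0,"gripper":-1},{"x":0,"y":0,"z":0,"rx":0,"ry":0,"rz":0,"gripper":-1},{"x":0,"y":0,"z":0,"rx":0,"ry":0,"rz":0,"gripper":-1},{"x":0,"y":0,"z":0,"rx":0,"ry":0,"rz":0,"gripper":-1},{"x":0,"y":0,"z":0,"rx":0,"ry":0,"rz":0,"gripper":-1}]'; python3 go.py cap
```

```text
time_s: 6.97
ee_pos: [0.572, -0.0675, 0.087]
tool_rot: [-0.541, -3.094, -0.009]
contact_force: [0.2, -1.2, 0.2]
finger_gap: 0.0002
6.9667 pos [572.  -67.5  87. ] F [ 0.16 -1.23  0.19] gap 0.00019345611932556012
tool delta to contact [-1.2 -2.2  4. ] tilt deg 0.34 fix rotvec deg [0. 0. 0.] zaxis [ 6.0e-04  5.9e-03 -1.0e+00]
```

```bash
python3 -m jog '[{"x":-1,"y":-1,"z":0,"rx":0,"ry":0,"rz":0,"gripper":-1},{"x":0,"y":0,"z":0,"rx":0,"ry":0,"rz":0,"gripper":-1},{"x":0,"y":0,"z":1,"rx":0,"ry":0,"rz":0,"gripper":-1},{"x":0,"y":0,"z":1,"rx":0,"ry":0,"rz":0,"gripper":-1},{"x":0,"y":0,"z":1,"rx":0,"ry":0,"rz":0,"gripper":-1},{"x":0,"y":0,"z":1,"rx":0,"ry":0,"rz":0,"gripper":-1},{"x":0,"y":0,"z":1,"rx":0,"ry":0,"rz":0,"gripper":-1},{"x":0,"y":0,"z":1,"rx":0,"ry":0,"rz":0,"gripper":-1},{"x":0,"y":0,"z":0,"rx":0,"ry":0,"rz":0,"gripper":-1},{"x":0,"y":0,"z":0,"rx":0,"ry":0,"rz":0,"gripper":-1}]'; python3 go.py cap
```

```text
time_s: 7.8
ee_pos: [0.5729, -0.0692, 0.0817]
tool_rot: [0.541, 3.094, 0.009]
contact_force: [-2.4, 0.2, 3.2]
finger_gap: -0.0004
7.8 pos [572.9 -69.2  81.7] F [-2.4   0.19  3.16] gap -0.0003810115482865252
tool delta to contact [ 0.3 -0.9 -1.3] tilt deg 0.32 fix rotvec deg [-0. -0. -0.] zaxis [ 0.0017  0.0054 -1.    ]
```

```bash
python3 -m jog '[{"x":0,"y":0,"z":1,"rx":0,"ry":0,"rz":0,"gripper":-1},{"x":0,"y":0,"z":0,"rx":0,"ry":0,"rz":0,"gripper":-1},{"x":0,"y":0,"z":-4,"rx":0,"ry":0,"rz":0,"gripper":-1},{"x":0,"y":0,"z":-6,"rx":0,"ry":0,"rz":0,"gripper":-1},{"x":0,"y":0,"z":-8,"rx":0,"ry":0,"rz":0,"gripper":-1},{"x":0,"y":0,"z":-8,"rx":0,"ry":0,"rz":0,"gripper":-1},{"x":0,"y":0,"z":-8,"rx":0,"ry":0,"rz":0,"gripper":-1},{"x":0,"y":0,"z":-4,"rx":0,"ry":0,"rz":0,"gripper":-1},{"x":0,"y":0,"z":0,"rx":0,"ry":0,"rz":0,"gripper":-1},{"x":0,"y":0,"z":0,"rx":0,"ry":0,"rz":0,"gripper":-1}]'; python3 go.py relay
```

```text
time_s: 8.63
ee_pos: [0.5734, -0.0695, 0.1235]
tool_rot: [0.541, 3.092, 0.009]
contact_force: [0.4, -0.8, -0.6]
finger_gap: 0.0004
8.6333 pos [573.4 -69.5 123.5] F [ 0.41 -0.78 -0.59] gap 0.00036336749871091183
tool delta to contact [ 15.5 -89.3  47.9] tilt deg 0.36 fix rotvec deg [-0. -0. -0.] zaxis [ 0.0037  0.005  -1.    ]
```

```bash
python3 -m jog '[{"x":2,"y":-13,"z":0,"rx":0,"ry":0,"rz":0,"gripper":-1},{"x":3,"y":-17,"z":0,"rx":0,"ry":0,"rz":0,"gripper":-1},{"x":3,"y":-17,"z":0,"rx":0,"ry":0,"rz":0,"gripper":-1},{"x":3,"y":-17,"z":0,"rx":0,"ry":0,"rz":0,"gripper":-1},{"x":2,"y":-12,"z":4,"rx":0,"ry":0,"rz":0,"gripper":-1},{"x":1,"y":-5,"z":7,"rx":0,"ry":0,"rz":0,"gripper":-1},{"x":0,"y":0,"z":8,"rx":0,"ry":0,"rz":0,"gripper":-1},{"x":0,"y":0,"z":8,"rx":0,"ry":0,"rz":0,"gripper":-1},{"x":0,"y":0,"z":4,"rx":0,"ry":0,"rz":0,"gripper":-1},{"x":0,"y":0,"z":0,"rx":0,"ry":0,"rz":0,"gripper":-1}]'; python3 go.py relay
```

```text
time_s: 9.47
ee_pos: [0.5276, -0.1457, 0.0859]
tool_rot: [-0.539, -3.093, -0.01]
contact_force: [-0.4, 0.8, 0.9]
finger_gap: 0.0001
9.4667 pos [ 527.6 -145.7   85.9] F [-0.35  0.76  0.88] gap 7.176789781266943e-05
tool delta to contact [-1.8 -1.8 10.9] tilt deg 0.38 fix rotvec deg [0. 0. 0.] zaxis [-8.0e-04  6.6e-03 -1.0e+00]
```

```bash
python3 -m jog '[{"x":-1,"y":-1,"z":0,"rx":0,"ry":0,"rz":0,"gripper":-1},{"x":0,"y":0,"z":0,"rx":0,"ry":0,"rz":0,"gripper":-1},{"x":0,"y":0,"z":2,"rx":0,"ry":0,"rz":0,"gripper":-1},{"x":0,"y":0,"z":2,"rx":0,"ry":0,"rz":0,"gripper":-1},{"x":0,"y":0,"z":2,"rx":0,"ry":0,"rz":0,"gripper":-1},{"x":0,"y":0,"z":1,"rx":0,"ry":0,"rz":0,"gripper":-1},{"x":0,"y":0,"z":0,"rx":0,"ry":0,"rz":0,"gripper":-1},{"x":0,"y":0,"z":0,"rx":0,"ry":0,"rz":0,"gripper":-1},{"x":0,"y":0,"z":0,"rx":0,"ry":0,"rz":0,"gripper":-1},{"x":0,"y":0,"z":0,"rx":0,"ry":0,"rz":0,"gripper":-1}]'; python3 go.py relay
```

```text
time_s: 10.3
ee_pos: [0.5297, -0.1449, 0.0782]
tool_rot: [-0.534, -3.095, -0.01]
contact_force: [0.1, 0.7, 0.4]
finger_gap: 0.0
10.3 pos [ 529.7 -144.9   78.2] F [0.11 0.68 0.43] gap 3.797150452011551e-05
tool delta to contact [-0.1 -3.3  3.2] tilt deg 0.38 fix rotvec deg [0. 0. 0.] zaxis [ 1.0e-04  6.6e-03 -1.0e+00]
```

```bash
python3 -m jog '[{"x":0,"y":-2,"z":0,"rx":0,"ry":0,"rz":0,"gripper":-1},{"x":0,"y":0,"z":0,"rx":0,"ry":0,"rz":0,"gripper":-1},{"x":0,"y":0,"z":0,"rx":0,"ry":0,"rz":0,"gripper":-1},{"x":0,"y":0,"z":1,"rx":0,"ry":0,"rz":0,"gripper":-1},{"x":0,"y":0,"z":1,"rx":0,"ry":0,"rz":0,"gripper":-1},{"x":0,"y":0,"z":1,"rx":0,"ry":0,"rz":0,"gripper":-1},{"x":0,"y":0,"z":1,"rx":0,"ry":0,"rz":0,"gripper":-1},{"x":0,"y":0,"z":1,"rx":0,"ry":0,"rz":0,"gripper":-1},{"x":0,"y":0,"z":0,"rx":0,"ry":0,"rz":0,"gripper":-1},{"x":0,"y":0,"z":0,"rx":0,"ry":0,"rz":0,"gripper":-1}]'; python3 go.py relay
```

```text
time_s: 11.13
ee_pos: [0.5292, -0.1474, 0.0739]
tool_rot: [0.534, 3.096, 0.009]
contact_force: [-0.5, 0.3, 3.5]
finger_gap: -0.0004
11.1333 pos [ 529.2 -147.4   73.9] F [-0.54  0.33  3.48] gap -0.0004242080263504828
tool delta to contact [ 0.3 -0.8 -1.1] tilt deg 0.34 fix rotvec deg [-0. -0. -0.] zaxis [ 0.0013  0.0058 -1.    ]
```

```bash
python3 -m jog '[{"x":0,"y":0,"z":1,"rx":0,"ry":0,"rz":0,"gripper":-1},{"x":0,"y":0,"z":0,"rx":0,"ry":0,"rz":0,"gripper":-1},{"x":0,"y":0,"z":-4,"rx":0,"ry":0,"rz":0,"gripper":-1},{"x":0,"y":0,"z":-6,"rx":0,"ry":0,"rz":0,"gripper":-1},{"x":0,"y":0,"z":-10,"rx":0,"ry":0,"rz":0,"gripper":-1},{"x":0,"y":0,"z":-16,"rx":0,"ry":0,"rz":0,"gripper":-1},{"x":0,"y":0,"z":-20,"rx":0,"ry":0,"rz":0,"gripper":-1},{"x":0,"y":0,"z":-20,"rx":0,"ry":0,"rz":0,"gripper":-1},{"x":0,"y":0,"z":-10,"rx":0,"ry":0,"rz":0,"gripper":-1},{"x":0,"y":0,"z":0,"rx":0,"ry":0,"rz":0,"gripper":-1}]'; python3 go.py relay
python3 - <<'E'
from rig import r
from h import *
d=r.snapshot('scene');cv2.imwrite('pics/e1.png',cv2.resize(d['img'][60:250,200:440],None,fx=3,fy=3)[:,:,::-1])
d=r.snapshot('top');cv2.imwrite('pics/e2.png',cv2.resize(d['img'][130:330,250:510],None,fx=3,fy=3)[:,:,::-1])
a=cv2.imread('pics/top1.png');print(r.read_state()['dq'].round(3))
E
```

```text
time_s: 11.97
ee_pos: [0.5289, -0.1476, 0.1655]
tool_rot: [-0.534, -3.095, -0.01]
contact_force: [-0.1, -0.8, 0.7]
finger_gap: 0.0002
11.9667 pos [ 528.9 -147.6  165.5] F [-0.08 -0.83  0.75] gap 0.00022695522683466356
tool delta to contact [-0.1 -1.  90.5] tilt deg 0.37 fix rotvec deg [0. 0. 0.] zaxis [ 5.0e-04  6.5e-03 -1.0e+00]
[-0.     0.027  0.028 -0.002 -0.008 -0.   ]
```

View pics/e1.png

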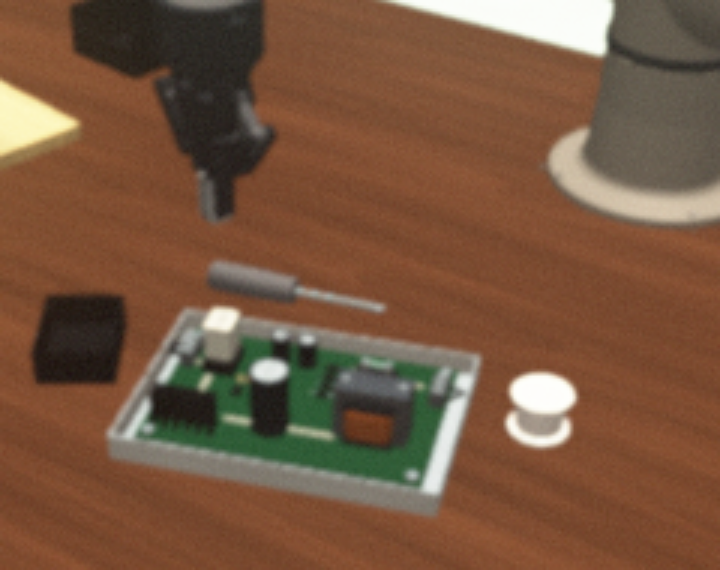

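View pics/e2.png

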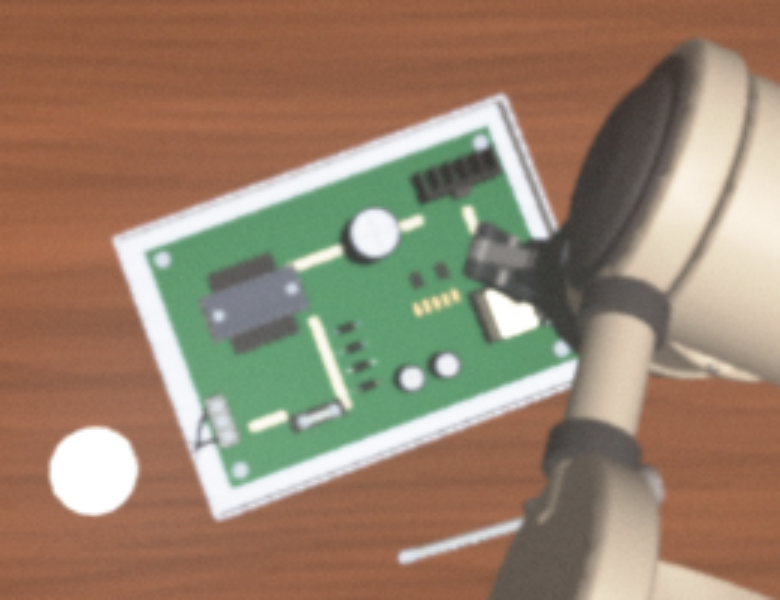

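The scene view matches the one taken at the choke: the unit corners, reel (540,410), screwdriver, parts tray and relay (220,335) are all where they were. The fingers are well clear at about (215,215). I'm handing the job in.

```bash
python3 - <<'E'
from rig import r
print(r.hand_in())
E
```

```text
the job is handed in; nothing more can be done
None
```

I tapped the choke, the tall capacitor and the relay in that order with the shut fingertips, and handed the job in at about 12 s of the 38 s allowed. `hand_in` gives no verdict.

- **Taps:** I held each one about 1 mm below the top and read 3.6, 3.2 and 3.5 N. I then pressed about 1 mm further and lifted straight off. The force at that deepest point was not read; by the given stiffness it would be about 6 N.
- **Clearance:** I lifted about 40 mm or more between taps and finished about 90 mm above the relay. The force reading there was under 1 N, which is sensor noise.
- **Position:** The tray-outline fit and the direct pixel measurements agreed to about 1.5 mm. The contact forces appeared at the expected heights.
- **Final pictures:** The unit, the relay in its socket, the reel, the screwdriver and the parts tray look unmoved in the scene view. In the top view the arm hid part of the relay, the screwdriver and the parts tray, so those three rest on the scene view alone.

No checks failed or disagreed.

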